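# Seat the drilling template on its jig and lock it

### The job

Take the drilling template out of its low storage box, where only its nose can be reached, and lower it gently over the two pins of the jig, nose between the steel cheeks (there only its wooden grip can be held), until it rests flush on the base board. Then flip the jig's cam lever over and fully down to lock the template, and let go; leave the screw jar, the tape measure and the pencil where they are.

Things in the scene. Friction and masses are not known exactly. Their poses are not given: they have to be found in the camera images.
- template: Drilling template, 0.3 kg: grey plate 120 (x) x 90 (y) x 15 mm with a nose 36 mm wide from its -x edge (x = -60 mm) on to x = -130 mm. Origin: centre of the underside of the 120 x 90 part; z up. Two through holes, 15 mm diameter, at (x, y) = (45, -28) and (-45, 28) mm (the small brass bushes at the other corners are no pin holes). On it stands a dark wooden grip block.
- template_nose (a point): Middle of the nose's end edge, at the underside: (-130, 0, 0) mm in the template's frame. At the start the nose sticks out of the box, its underside 12 mm over the bench; it can be pinched across its 36 mm from above.
- template_grip (a point): Centre of the wooden grip block, 50 (x) x 28 (y) x 32 mm high: (-5, 0, 31) mm in the template's frame; the block's top is 47 mm above the template's underside. At the start it is under the box's roof.
- rack: Low wooden storage box, fixed: 120 (x) x 128 (y) x 78 mm high; floor 12 mm thick, inside 104 mm wide, roof underside at 68 mm; open at its -x side (towards the robot), no sill. Origin: centre of its underside, on the bench. At the start the template lies on its floor, origin 15 to 25 mm before the box's centre (-x), nearly the same yaw, nose out.
- jig: Drilling jig, fixed: plywood base board 110 mm wide (y), 20 mm thick, x from -175 to 75 mm. Two upright steel pins at (x, y) = (45, -28) and (-45, 28) mm, 12 mm diameter, 30 mm high over the board, the top 9 mm tapering to 5 mm. Origin: on the bench below the middle between the pins; the -x end, with cheeks and cam lever, is towards the robot.
- jig_seat (a point): Point of the base board's top where the template's origin belongs (midway between the pins), 20 mm over the bench; axes as the jig's. The template seats with its axes parallel to these.
- jig_nose (a point): Point of the board's top where the template's nose end belongs: (-130, 0, 20) mm in the jig's frame. Two dark steel cheeks, 14 mm thick, 36 mm high over the board, 44 mm apart, stand either side of the nose's place from x = -167 to -75 mm, so no finger fits beside the nose there.
- lever_hinge (a point): Centre of the cam lever's axle (axis along the jig's y): (-148, 0, 44.5) mm in the jig's frame.
- lever_tip (a point): Centre of the round end of the cam lever's black handle (15 mm thick bar), 99 mm from the axle: at lever value 0 it is 95 mm towards the jig's +x and 28 mm above the axle.
- cam (a joint): Cam lever angle, rad: 0 = fully down over the nose (locked), growing as it rises and swings back towards the jig's -x end, to 2.25; starts open at 1.6 to 2.1. Stays where it is left; about 1.5 N at the tip moves it. Its toe passes 1.5 mm over a flush template and is stopped by one that is not.
- screw_jar: Glass jar of screws with a metal lid, 66 mm wide, 86 mm high, a bystander between box and jig. Origin: centre of its underside.
- tape_measure: Yellow tape measure 66 x 84 x 36 mm, a bystander between box and jig. Origin: centre of its underside.
- carpenter_pencil: Flat red carpenter's pencil 186 mm long, 8 mm high, a bystander lying on the bench between box and jig, nearer the robot. Origin: centre of its underside.

How it is judged:
By the outcome, as a careful person would: the job done as asked, in the order asked, and still so for the second after the job is handed in, with the robot touching nothing.
It also fails if it takes over 69 s, if anything falls off the work surface, if the arm or the gripper's body presses on something with over 40 N, if the wrist force passes 120 N, or if a joint passes its speed limit or range.

### The arm

A 7-joint arm with a two-finger parallel gripper is mounted at the origin on a cart in front of the work surface, level with it; the furniture and walls round the work are solid. World frame = base frame: x ahead of the robot, y to its left, z up, the work surface at z = 0. Lengths are in m, angles in rad, forces in N, time in s.
With the tool pointing down it reaches from about 0.4 to 0.875 m from the base axis. Payload 19.3 kg.
Tool frame: the origin (TCP) lies on the centre line of the jaws, within the pads' length; the fingertips stand 11 mm ahead of it and the grasp point (between the pads) lies 8 mm behind it; y points along the fingers, x is the direction in which the jaws open and shut, and the axes are right-handed (so a half turn about y gives the same grasp; the last joint's range is limited). The gripper opens to 85 mm and grips with 20 to 120 N. Pads are 22 mm wide; open, the fingers measure 114 mm over their backs; the gripper's body (76 mm by 85 mm) begins 54 mm behind the grasp point. The pads swing forward as they close: fully open they stand 13 mm farther back than shut.
Start: joints at [1.035, 0.521, -0.036, 1.599, 0.021, 1.021, -0.113], TCP at [0.281, -0.558, 0.215] pointing down, gripper open.
Joint ranges: [-2.91, 2.91], [-0.3, 2.13], [-1.5, 1.42], [0.17, 2.43], [-1.26, 4.41], [0.16, 1.93], [-2.52, 2.52]. Speed limits (rad/s): [1.89, 1.89, 2.39, 2.39, 3.01, 3.01, 3.01].

### API

Orientations are given as [roll, pitch, yaw] about the fixed x, y, z axes, in that order (R = Rz(yaw) Ry(pitch) Rx(roll)).
In Python, from workcell import monitor, cams, bot gives the robot as it stands.
- The arm moves only by the tool send_rows, never from a script. Its argument "series" is text: rows parted by semicolons, each of 7 numbers parted by spaces: the turn, a rotation vector about the tool's x, y, z in rad, then the shift along the tool's x, y, z in mm, then the opening, from 0 (shut) to 1 (fully open). In form: ax ay az tx ty tz claw; .... A call has 1 to 20 rows; each row is the pose to reach, as a shift and turn from the pose commanded when the call began, along the tool's axes at that moment; what a row does not reach only later rows make up. A row lasts 1/12 s, in which the tool goes at most 41.7 mm and 7.16 degrees, less where a joint would pass 70% of its speed; a pose out of reach is approached as far as the arm can. A call with a gripper value outside its range is refused whole. The fingers move at their own pace and stop on an object; "force" is the grip in N (left out, the last holds). Time passes only in rows, so rows that repeat a pose let the fingers close. It gives the time, the measured TCP pose, the force and the opening at its end, in the units of the state.
- monitor.observe(): the state, without advancing time (a new reading comes with each control period).
- cams.grab_frame(name): name is "scene" or "top" or "wrist"; returns the picture (420x560x3 uint8, red, green, blue); there is no depth.
- cams.get_calibration(name): a dict with "mtx" (3x3 intrinsics, pixels), "origin" and "attitude" of the camera in the world. Camera axes: x right, y down, z forward; pixel columns grow to the right and rows downward; lengths in m; the calibration is good to about 2 mm. A picture is of the moment at which its call begins: read the wrist's pose just before it. get_calibration takes no time and is no camera call; for the wrist camera it gives the pose at the moment of the call.
- bot.job_done(): hands the job in, once; it reports no verdict.
The state is a dict: "clock": time; "qpos": joint angles; "qd": joint speeds; "joint_efforts": joint torques, N m; "position": TCP position; "tool_rot": TCP orientation; "force": force on the tool from outside, world axes, zero at the start; "moment": the same for the moment, N m; "grip_width": finger opening in m.
Only numpy, scipy, OpenCV 4.12 (cv2) and the standard library are available. Lean on these libraries where they do the work, as an engineer would, in place of code of your own. Each camera call takes 0.05 s, during which the arm holds its last target.

## Working session

There is one attempt and no reset: what is moved stays moved. The work goes in short steps, Python scripts to look and compute and a tool call to move; the robot and the scene stay as the last step left them, time stands still between calls to the robot, and variables do not carry over. Pictures are saved under pics/ and viewed, and the job is handed in when it is done.

Besides the shell and the picture viewer there is one more tool, called after "Call:" as a command line: name --argument value ..., lists and objects as JSON in quotes. send_rows: Moves the arm, as the interface text tells. Its arguments: {"type":"object","properties":{"series":{"type":"string"},"force":{"type":"number"}},"required":["series"]}

```bash
ls; mkdir -p pics
cat > h.py <<'E'
import numpy as np, cv2
from scipy.spatial.transform import Rotation as R
from workcell import monitor, cams, bot
def Rm(rpy): return R.from_euler('xyz',rpy).as_matrix()
def save(name,f):
    c=cams.get_calibration(name); im=cams.grab_frame(name); cv2.imwrite('pics/'+f+'.png',im[:,:,::-1]); return c
def att(c):
    a=np.array(c['attitude'],float)
    return a if a.shape==(3,3) else Rm(a)
def px2w(c,u,v,z):
    K=np.array(c['mtx']);d=att(c)@np.linalg.solve(K,[u,v,1.]);o=np.array(c['origin']);return o+d*(z-o[2])/d[2]
def w2px(c,p):
    K=np.array(c['mtx']);q=K@(att(c).T@(np.array(p,float)-c['origin']));return q[:2]/q[2]
E
python3 - <<'E'
from h import *
print(monitor.observe())
for n in ['top','scene','wrist']: print(save(n,n+'0'))
E
```

```text
pics
{'clock': 0.0, 'qpos': array([ 1.03480119,  0.52201437, -0.03633713,  1.59999985,  0.02120509,
        1.02109311, -0.11282347]), 'qd': array([-3.46225796e-04, -3.03480107e-04, -3.45548707e-04,  6.96306648e-04,
        1.11705502e-03, -1.18044486e-04,  2.77908677e-05]), 'joint_efforts': array([ 2.35017542e-04, -9.27105618e+01,  1.98010795e+00, -3.69925976e+01,
        1.78865937e-02,  8.35285900e-03,  1.23938543e-05]), 'position': array([ 0.28052005, -0.55811593,  0.21472833]), 'tool_rot': array([-1.57087626e+00,  1.12667031e-03, -1.10502373e+00]), 'force': array([-1.69185263, -0.273017  , -0.07144501]), 'moment': array([-0.00586095, -0.03548265,  0.05304973]), 'grip_width': 0.08554179328741857}
{'mtx': array([[421.55322321,   0.        , 279.91195444],
       [  0.        , 421.55322321, 212.09096556],
       [  0.        ,   0.        ,   1.        ]]), 'origin': array([ 0.37506017, -0.00811192,  0.89219628]), 'attitude': array([-2.92158284e+00, -2.05804640e-03, -1.43818785e+00])}
{'mtx': array([[421.68037579,   0.        , 282.04138434],
       [  0.        , 421.68037579, 204.9687019 ],
       [  0.        ,   0.        ,   1.        ]]), 'origin': array([0.07196292, 0.62853716, 0.70606117]), 'attitude': array([-2.23860510e+00,  2.72340241e-04, -2.51456795e+00])}
{'mtx': array([[373.30795523,   0.        , 278.95783412],
       [  0.        , 373.30795523, 211.79988163],
       [  0.        ,   0.        ,   1.        ]]), 'origin': array([ 0.35115975, -0.52264303,  0.37329407]), 'attitude': array([ 2.82750468e+00,  1.18077751e-03, -1.10492301e+00])}
```

View pics/top0.png

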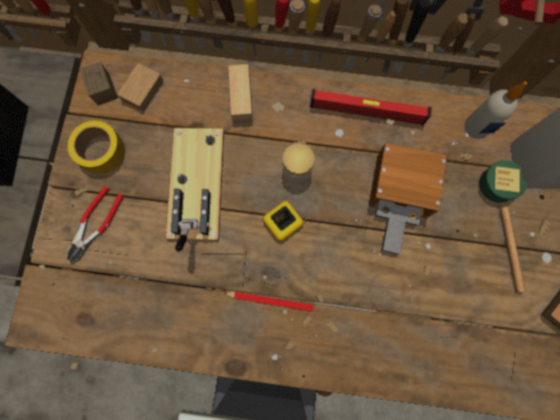

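View pics/scene0.png

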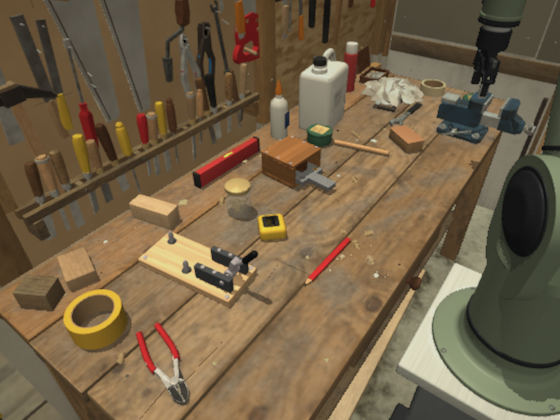

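View pics/wrist0.png

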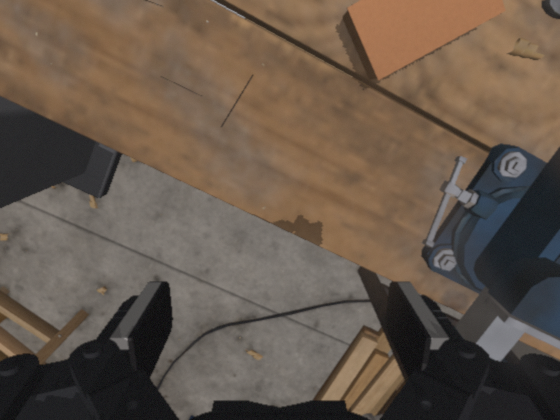

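Run:
```python
import cv2
im=cv2.imread('pics/top0.png')
def crop(n,x0,y0,x1,y1,s): cv2.imwrite('pics/'+n+'.png',cv2.resize(im[y0:y1,x0:x1],None,fx=s,fy=s,interpolation=cv2.INTER_CUBIC))
crop('c1',150,115,240,260,4); crop('c2',355,135,455,265,4.5)
im=cv2.imread('pics/scene0.png')
crop('c3',130,220,270,310,5)
```

```text
(no output)
```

View pics/c1.png

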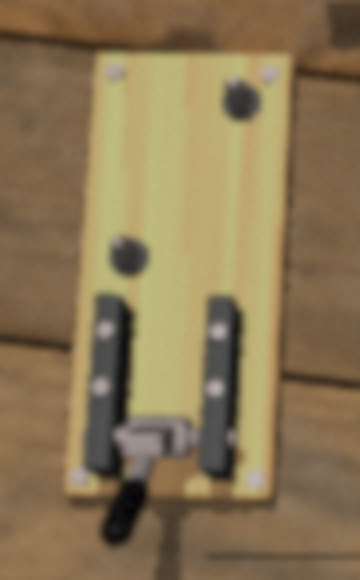

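View pics/c2.png

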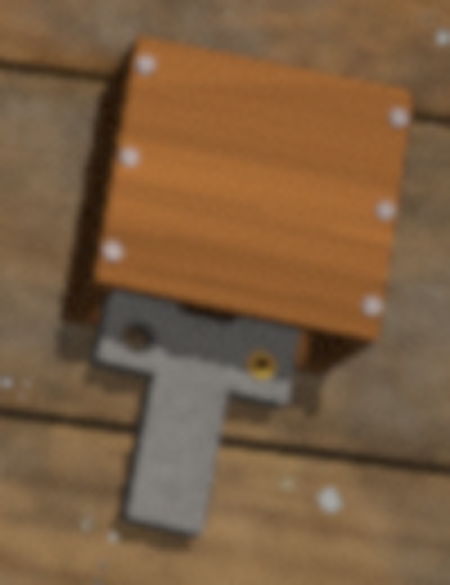

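View pics/c3.png

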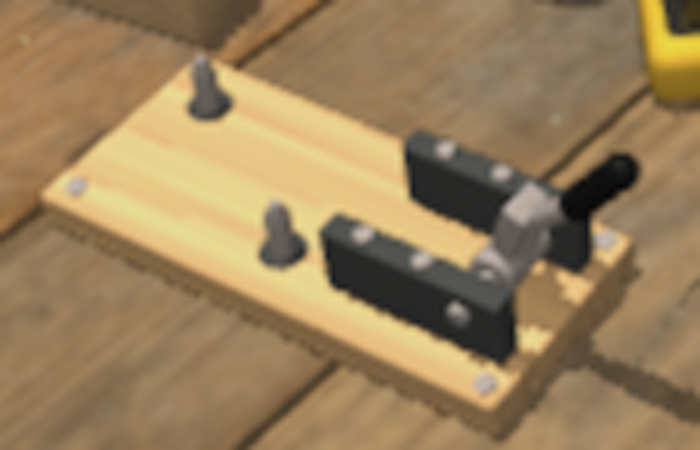

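```bash
cat > fit.py <<'E'
from h import *
def fit2d(model,world):
    m=np.array(model)[:,:2];w=np.array(world)[:,:2]
    mc,wc=m.mean(0),w.mean(0);H=(m-mc).T@(w-wc)
    th=np.arctan2(H[0,1]-H[1,0],H[0,0]+H[1,1]);c,s=np.cos(th),np.sin(th)
    Q=np.array([[c,-s],[s,c]]);t=wc-Q@mc
    return t,th,np.round((m@Q.T+t-w)*1000,1)
E
python3 - <<'E'
from fit import *
c=cams.get_calibration('top'); 
def P(x,y,s,ox,oy,z): return px2w(c,x/s+ox,y/s+oy,z)
J=[P(x,y,4,150,115,.02) for x,y in[(98,53),(294,53),(65,494),(273,498)]]
print('jig',fit2d([(.075,.055),(.075,-.055),(-.175,.055),(-.175,-.055)],J))
T=[P(x,y,4.5,355,135,.027) for x,y in[(127,520),(202,533),(97,357),(289,403),(137,335),(261,363)]]
print('tpl',fit2d([(-.13,.018),(-.13,-.018),(-.06,.045),(-.06,-.045),(-.045,.028),(-.045,-.028)],T))
print('box', [P(x,y,4.5,355,135,.078).round(3) for x,y in[(138,38),(411,90),(377,338),(97,283)]])
# scene check jig
s=cams.get_calibration('scene')
def S(x,y,z): return px2w(s,x/5+130,y/5+220,z)
J=[S(x,y,.02) for x,y in[(43,192),(205,62),(495,405),(632,237)]]
print('jigS',fit2d([(.075,.055),(.075,-.055),(-.175,.055),(-.175,-.055)],J))
for n,u,v,z in [('jar',298,157,.086),('tape',284,221,.036),('pen',233,294,.008),('pen2',312,307,.008)]: print(n,px2w(c,u,v,z).round(3))
E
```

```text
jig (array([0.6601094 , 0.21030339]), np.float64(0.11856660508259378), array([[ 1.6,  1. ],
       [ 0.2, -0.6],
       [-1.2,  0.4],
       [-0.5, -0.8]]))
tpl (array([ 0.64378749, -0.23773863]), np.float64(-0.10752422319276525), array([[ 1.7,  0.3],
       [-0.8, -1. ],
       [-0.3, -0.3],
       [ 0. ,  0.5],
       [-0.2, -1.1],
       [-0.5,  1.6]]))
box [array([ 0.728, -0.182,  0.078]), array([ 0.719, -0.307,  0.078]), array([ 0.602, -0.297,  0.078]), array([ 0.61 , -0.173,  0.078])]
jigS (array([0.66235528, 0.21194291]), np.float64(0.11906192764381562), array([[-0.6,  2.6],
       [ 5.6, -3.1],
       [-2.5,  2.1],
       [-2.5, -1.6]]))
jar [ 0.672 -0.007  0.086]
tape [0.547 0.005 0.036]
pen [0.387 0.089 0.008]
pen2 [ 0.383 -0.075  0.008]
```

```bash
cat >> fit.py <<'E'
def rel(p,yaw,roll=-np.pi/2,pitch=0.):
    s=monitor.observe();A=Rm(s['tool_rot']);B=Rm([roll,pitch,yaw])
    rv=R.from_matrix(A.T@B).as_rotvec();d=A.T@(np.array(p)-s['position'])*1000
    print('rot',rv.round(4),'mm',d.round(1),'clk',round(s['clock'],2),'F',s['force'].round(1),'w',round(s['grip_width'],4))
E
python3 - <<'E'
from fit import *
rel([.5317,-.2259,.17],-1.678)
E
```

```text
rot [ 3.000e-04  5.729e-01 -8.000e-04] mm [-184.1   45.   373.6] clk 0.15 F [-0.6 -0.6 -0.4] w 0.0856
```

Call:
send_rows --series "0 0.057 0 -18 4.5 37 1;0 0.115 0 -37 9 75 1;0 0.172 0 -55 13.5 112 1;0 0.229 0 -74 18 149 1;0 0.286 0 -92 22.5 187 1;0 0.344 0 -110 27 224 1;0 0.401 0 -129 31.5 261 1;0 0.458 0 -147 36 299 1;0 0.516 0 -166 40 336 1;0 0.573 0 -184 45 373.6 1;0 0.573 0 -184 45 373.6 1;0 0.573 0 -184 45 373.6 1;0 0.573 0 -184 45 373.6 1" --force 60

```text
clock: 1.23
position: [0.5316, -0.2263, 0.17]
tool_rot: [-1.572, -0.0, -1.677]
force: [0.0, -0.1, 0.1]
grip_width: 0.0853
```

Run:
```python
from fit import *
c=save('wrist','w1');s=monitor.observe();print(s['position'],s['tool_rot'],s['force'])
for n,p in [('nL',(-.13,.018)),('nR',(-.13,-.018)),('jL',(-.06,.018)),('jR',(-.06,-.018)),('hole',(-.045,.028))]:
    t=-.1075;w=[.6438+np.cos(t)*p[0]-np.sin(t)*p[1],-.2377+np.sin(t)*p[0]+np.cos(t)*p[1],.027];print(n,w2px(c,w).round(1))
```

```text
[ 0.53123466 -0.22714355  0.17022257] [-1.57127609e+00 -4.17764180e-04 -1.67846348e+00] [ 0.60327721 -0.22394779  0.66265982]
nL [256.9 209.6]
nR [299.4 209.7]
jL [255.4 125.2]
jR [301.  125.3]
hole [242.2 105.5]
```

View pics/w1.png

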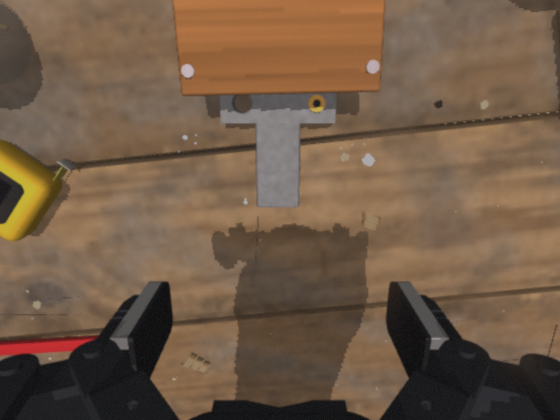

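Call:
send_rows --series "0 0 0 0 20 1 1;0 0 0 0 45 2 1;0 0 0 0 70 2 1;0 0 0 0 95 2 1;0 0 0 0 115 2 1;0 0 0 0 130 2 1;0 0 0 0 138 2 1;0 0 0 0 143 2 1;0 0 0 0 143 2 1;0 0 0 0 143 2 0.3;0 0 0 0 143 2 0.3;0 0 0 0 143 2 0.3;0 0 0 0 143 2 0.3;0 0 0 0 143 2 0.3;0 0 0 0 143 2 0.3;0 0 0 0 143 2 0.3" --force 60

```text
clock: 2.62
position: [0.5339, -0.2264, 0.0274]
tool_rot: [-1.571, -0.0, -1.678]
force: [0.0, -0.5, -0.3]
grip_width: 0.0257
```

Run:
```python
from fit import *
s=monitor.observe();print(s['position'],s['tool_rot'],s['force'],s['grip_width'])
c=save('wrist','w2');c=save('scene','s2')
im=cv2.imread('pics/s2.png')[120:220,230:370];cv2.imwrite('pics/s2c.png',cv2.resize(im,None,fx=5,fy=5,interpolation=cv2.INTER_CUBIC))
```

```text
[ 0.53390926 -0.22642413  0.02741205] [-1.57066523e+00 -1.78635044e-05 -1.67796047e+00] [ 0.01290378 -0.4545944  -0.29677576] 0.025723194229083788
```

View pics/w2.png

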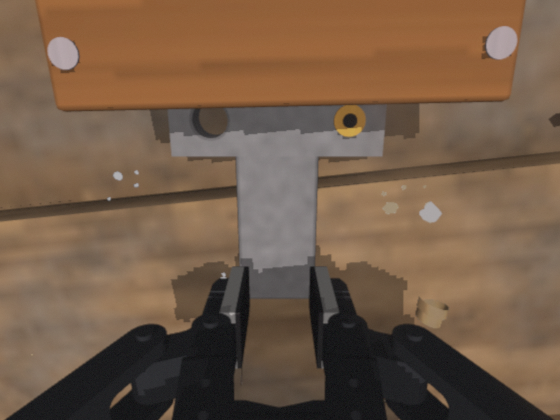

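View pics/s2c.png

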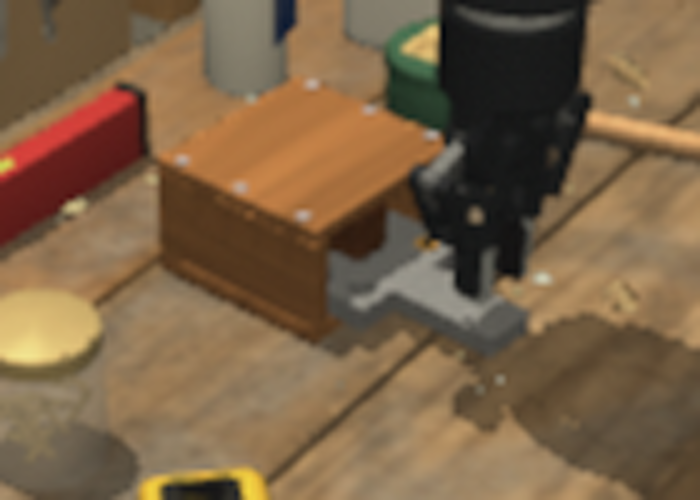

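Run:
```python
from fit import *
s=monitor.observe();print(s['position'],s['force'],s['grip_width'])
c=cams.get_calibration('wrist')
A=Rm(s['tool_rot'])
for n,p in [('nL',(-.13,.018)),('nR',(-.13,-.018)),('jL',(-.06,.018)),('jR',(-.06,-.018)),('hole',(-.045,.028))]:
    t=-.1075;w=[.6458+np.cos(t)*p[0]-np.sin(t)*p[1],-.2377+np.sin(t)*p[0]+np.cos(t)*p[1],.027];print(n,w2px(c,w).round(1))
for y in(-.008,0,.006,.011):
  for x in (-.0128,-.018):
    print(y,x,[w2px(c,s['position']+A@np.array([x,y,z])).round(0) for z in(-.011,.011)])
im=cv2.imread('pics/w2.png')[230:400,180:380];cv2.imwrite('pics/w2c.png',cv2.resize(im,None,fx=4,fy=4,interpolation=cv2.INTER_CUBIC))
```

```text
[ 0.53383403 -0.22644087  0.02731685] [-0.72385914 -1.50479806  0.19982217] 0.02520695484855984
nL [240.2 299.9]
nR [314.5 299.9]
jL [235.  155.8]
jR [319.4 155.8]
hole [209.6 119.6]
-0.008 -0.0128 [array([251., 297.]), array([250., 253.])]
-0.008 -0.018 [array([240., 297.]), array([238., 253.])]
0 -0.0128 [array([252., 288.]), array([251., 246.])]
0 -0.018 [array([241., 288.]), array([240., 246.])]
0.006 -0.0128 [array([253., 282.]), array([252., 241.])]
0.006 -0.018 [array([243., 282.]), array([241., 241.])]
0.011 -0.0128 [array([254., 277.]), array([253., 237.])]
0.011 -0.018 [array([244., 277.]), array([242., 237.])]
```

View pics/w2c.png

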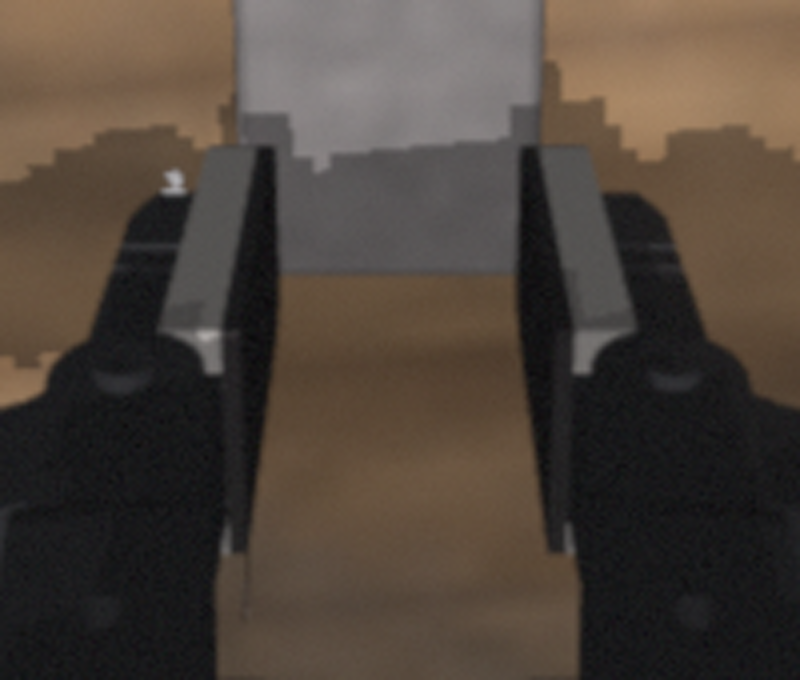

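Run:
```python
from fit import *
s=monitor.observe();A=Rm(s['tool_rot'])
c=cams.get_calibration('scene')
for y in(-.02,-.01,0,.011):
  print(y,[((w2px(c,s['position']+A@np.array([x,y,z]))-[230,120])*5).round(0) for x in (-.0128,.0128) for z in(-.011,.011)])
im=cv2.imread('pics/s2.png')[150:190,300:350];cv2.imwrite('pics/s2d.png',cv2.resize(im,None,fx=14,fy=14,interpolation=cv2.INTER_CUBIC))
```

```text
-0.02 [array([494., 299.]), array([462., 283.]), array([522., 279.]), array([490., 264.])]
-0.01 [array([492., 314.]), array([461., 298.]), array([520., 294.]), array([489., 279.])]
0 [array([491., 328.]), array([460., 313.]), array([519., 309.]), array([487., 294.])]
0.011 [array([490., 345.]), array([458., 329.]), array([517., 325.]), array([486., 310.])]
```

View pics/s2d.png

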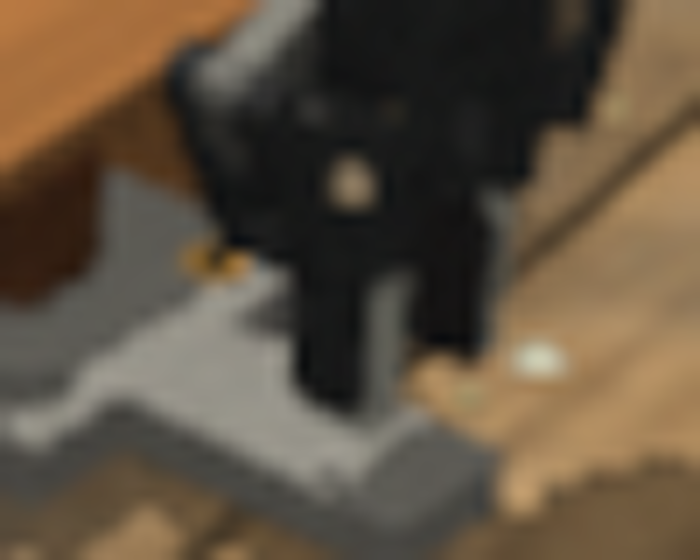

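Call:
send_rows --series "0 0 0 0 0 0 0.7;0 0 0 0 0 0 0.7;0 0 0 0 0 0 0.7;0 0 0 0 0 0 0.7;0 0 0 0 0 0 0.7;0 0 0 0 3 0 0.7;0 0 0 0 6 0 0.7;0 0 0 0 8 0 0.7;0 0 0 0 10 0 0.7;0 0 0 0 10 0 0.7"

```text
clock: 3.55
position: [0.5336, -0.2263, 0.0168]
tool_rot: [-1.571, 0.0, -1.678]
force: [0.4, 0.1, 0.1]
grip_width: 0.0602
```

Run:
```python
from fit import *
s=monitor.observe();print(s['position'],s['tool_rot'],s['force'],s['grip_width'])
c=save('wrist','w3');c=save('scene','s3')
im=cv2.imread('pics/s3.png')[140:200,290:360];cv2.imwrite('pics/s3c.png',cv2.resize(im,None,fx=10,fy=10,interpolation=cv2.INTER_CUBIC))
```

```text
[ 0.53359704 -0.2263278   0.01676022] [-1.57146731e+00  1.68264887e-04 -1.67795338e+00] [0.41172725 0.09454325 0.07599481] 0.0602077686759096
```

View pics/w3.png

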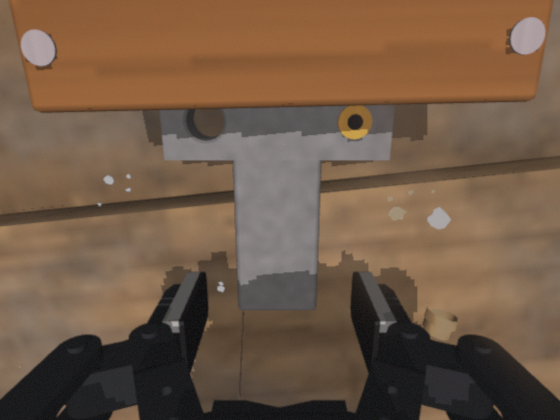

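View pics/s3c.png

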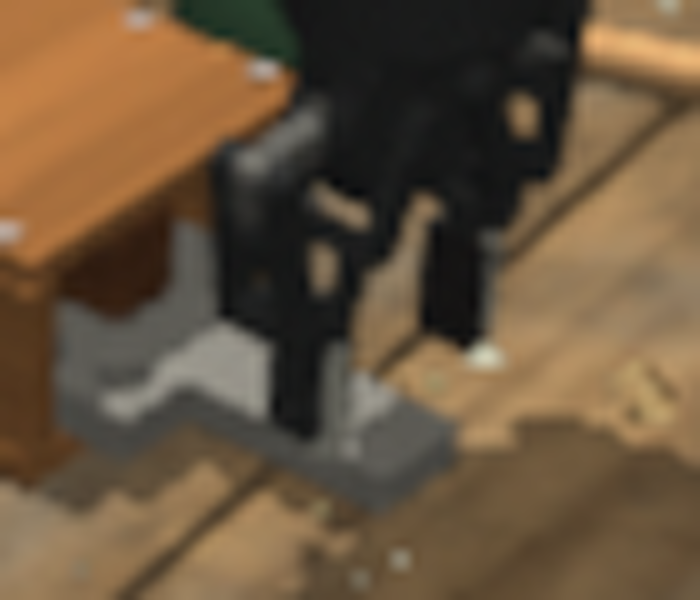

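Run:
```python
from fit import *
s=monitor.observe();A=Rm(s['tool_rot'])
c=cams.get_calibration('scene')
for y in(-.02,-.015,-.01,0,.011):
  print(y,[((w2px(c,s['position']+A@np.array([x,y,z]))-[290,140])*10).round(0) for x in (-.0301,.0301) for z in(-.011,.011)])
c=cams.get_calibration('wrist')
for y in(-.03,-.02,-.015,-.01,0,.011):
  print(y,[(w2px(c,s['position']+A@np.array([x,y,z]))).round(0) for x in (-.0301,.0301) for z in(-.011,.011)])
```

```text
-0.02 [array([346., 455.]), array([283., 424.]), array([477., 362.]), array([414., 333.])]
-0.015 [array([345., 470.]), array([282., 439.]), array([476., 377.]), array([413., 347.])]
-0.01 [array([344., 485.]), array([281., 453.]), array([475., 391.]), array([412., 362.])]
0 [array([342., 514.]), array([279., 483.]), array([472., 420.]), array([409., 391.])]
0.011 [array([339., 546.]), array([277., 515.]), array([469., 452.]), array([407., 422.])]
-0.03 [array([204., 326.]), array([201., 277.]), array([354., 326.]), array([357., 277.])]
-0.02 [array([209., 312.]), array([205., 265.]), array([349., 312.]), array([353., 265.])]
-0.015 [array([211., 305.]), array([208., 260.]), array([347., 306.]), array([350., 260.])]
-0.01 [array([213., 299.]), array([210., 255.]), array([345., 299.]), array([348., 255.])]
0 [array([216., 288.]), array([214., 246.]), array([342., 288.]), array([344., 246.])]
0.011 [array([220., 277.]), array([217., 237.]), array([338., 277.]), array([341., 237.])]
```

Call:
send_rows --series "0 0 0 0 4 0 0.7;0 0 0 0 8 0 0.7;0 0 0 0 12 0 0.7;0 0 0 0 16 0 0.7;0 0 0 0 19 0 0.7;0 0 0 0 21 0 0.7;0 0 0 0 22 0 0.7;0 0 0 0 22 0 0.3;0 0 0 0 22 0 0.3;0 0 0 0 22 0 0.3;0 0 0 0 22 0 0.3;0 0 0 0 22 0 0.3;0 0 0 0 22 0 0.3" --force 60

```text
clock: 4.73
position: [0.5339, -0.2264, -0.0046]
tool_rot: [-1.571, -0.0, -1.678]
force: [-1.7, 1.3, 1.6]
grip_width: 0.0348
```

Run:
```python
from fit import *
s=monitor.observe();print(s['position'],s['tool_rot'],s['force'],s['grip_width'])
c=save('wrist','w4');c=save('scene','s4')
im=cv2.imread('pics/s4.png')[140:200,290:360];cv2.imwrite('pics/s4c.png',cv2.resize(im,None,fx=10,fy=10,interpolation=cv2.INTER_CUBIC))
```

```text
[ 0.53393371 -0.22644773 -0.00455194] [-1.57057665e+00 -1.74736943e-05 -1.67799258e+00] [-1.73799417  1.28218571  1.58931762] 0.034771172037282604
```

View pics/w4.png

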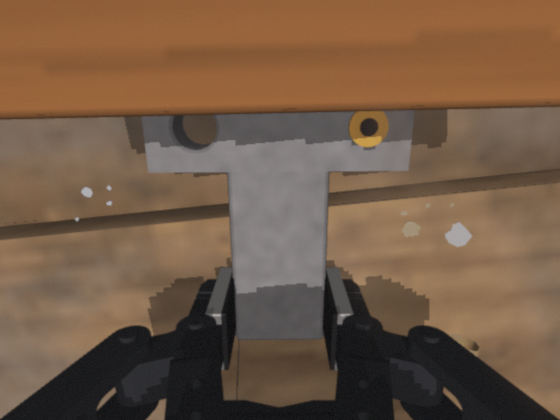

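View pics/s4c.png

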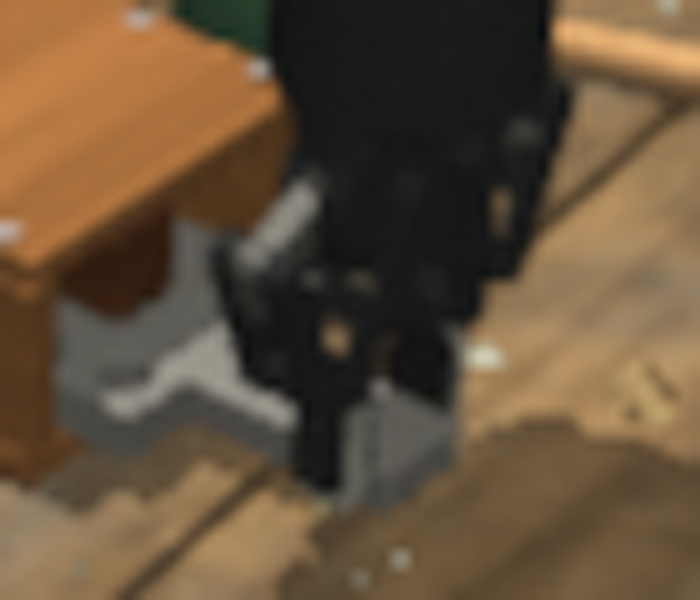

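Call:
send_rows --series "0 0 0 0 -1 -3 0.3;0 0 0 0 -1 -8 0.3;0 0 0 0 -1 -15 0.3;0 0 0 0 -1 -23 0.3;0 0 0 0 -1 -31 0.3;0 0 0 0 -1 -39 0.3;0 0 0 0 -1 -47 0.3;0 0 0 0 -1 -55 0.3;0 0 0 0 -1 -63 0.3;0 0 0 0 -1 -71 0.3;0 0 0 0 -1 -79 0.3;0 0 0 0 -1 -87 0.3;0 0 0 0 -1 -95 0.3;0 0 0 0 -1 -103 0.3;0 0 0 0 -1 -110 0.3;0 0 0 0 -1 -117 0.3;0 0 0 0 -1 -123 0.3;0 0 0 0 -1 -126 0.3;0 0 0 0 -1 -126 0.3"

```text
clock: 6.42
position: [0.4078, -0.213, -0.0037]
tool_rot: [-1.571, 0.0, -1.678]
force: [0.6, -0.3, -2.4]
grip_width: 0.0343
```

Run:
```python
from fit import *
s=monitor.observe();print(s['position'],s['tool_rot'],s['force'],s['grip_width'])
c=save('wrist','w5');c=save('scene','s5')
im=cv2.imread('pics/s5.png')[130:250,270:410];cv2.imwrite('pics/s5c.png',cv2.resize(im,None,fx=5,fy=5,interpolation=cv2.INTER_CUBIC))
```

```text
[ 0.40784589 -0.21295068 -0.00371229] [-1.57132637e+00  5.45032772e-05 -1.67829993e+00] [ 0.64825112 -0.27844184 -2.35618571] 0.034255775217636286
```

View pics/w5.png

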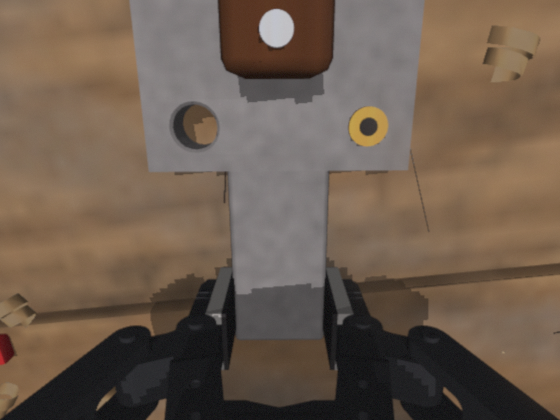

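View pics/s5c.png

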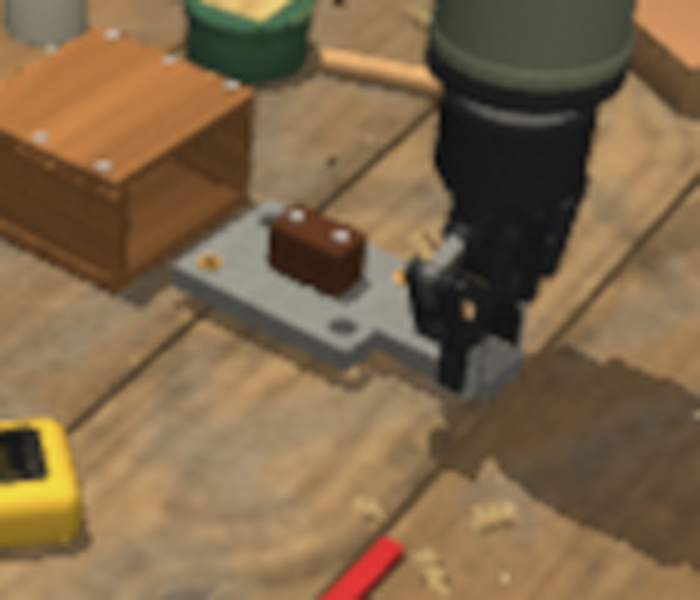

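Call:
send_rows --series "0 0 0 0 3 0 0.3;0 0 0 0 6 0 0.3;0 0 0 0 9 0 0.3;0 0 0 0 10.5 0 0.3;0 0 0 0 11.5 0 0.3;0 0 0 0 12 0 0.3;0 0 0 0 12.5 0 0.3;0 0 0 0 12.5 0 0.3"

```text
clock: 7.18
position: [0.4086, -0.213, -0.0162]
tool_rot: [-1.571, 0.0, -1.678]
force: [-0.3, -0.0, -1.1]
grip_width: 0.0344
```

Call:
send_rows --series "0 0 0 0 0.5 0 0.3;0 0 0 0 0.5 0 0.7;0 0 0 0 0.5 0 0.7;0 0 0 0 0.5 0 0.7;0 0 0 0 0.5 0 0.7;0 0 0 0 -10 0 0.7;0 0 0 0 -35 0 0.8;0 0 0 0 -65 0 0.9;0 0 0 0 -95 10 1;0 0 0 0 -125 35 1;0 0 0 0 -150 65 1;0 0 0 0 -150 75 1;0 0 0 0 -150 75 1;0 0 0 0 -150 75 1"

```text
clock: 8.35
position: [0.4831, -0.2208, 0.1343]
tool_rot: [-1.57, -0.0, -1.678]
force: [0.2, 1.1, 0.5]
grip_width: 0.0855
```

Run:
```python
from fit import *
s=monitor.observe();print(s['position'],s['tool_rot'],s['force'],s['grip_width'])
c=save('wrist','w6');
```

```text
[ 0.48312216 -0.22082189  0.13430291] [-1.57046274e+00 -2.24949721e-05 -1.67772283e+00] [0.21301991 1.11993841 0.46750516] 0.0854758692241063
```

View pics/w6.png

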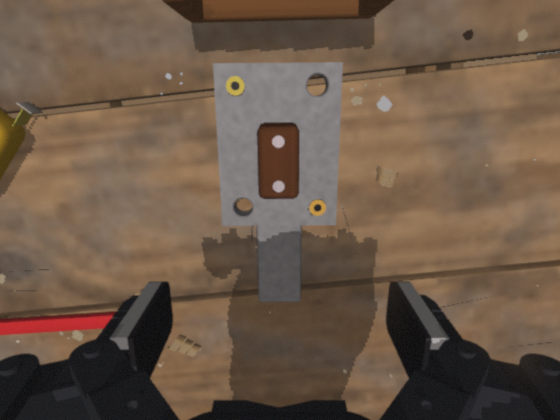

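Compute the template's pose on the bench from this view: corners (214,63),(342,63),(222,226),(338,226), nose end (259,301),(300,301), holes (317,85),(244,206).

Run:
```python
from fit import *
c=cams.get_calibration('wrist')
T=[px2w(c,u,v,.015) for u,v in[(214,63),(342,63),(222,226),(338,226),(259,301),(300,301),(317,85),(244,206)]]
t,th,r=fit2d([(.06,.045),(.06,-.045),(-.06,.045),(-.06,-.045),(-.13,.018),(-.13,-.018),(.045,-.028),(-.045,.028)],T)
print(t,th,r)
g=t+np.array([np.cos(th),np.sin(th)])*-.005
print(g); rel([g[0],g[1],.0],-np.pi/2+th)
```

```text
[ 0.51994526 -0.22468396] -0.10087982973748184 [[ 0.6  0.5]
 [ 1.  -1. ]
 [ 0.5 -0.4]
 [ 1.3  1.3]
 [-1.5  0.5]
 [-1.5 -0.7]
 [ 0.3 -0.9]
 [-0.8  0.7]]
[ 0.51497068 -0.22418042]
rot [ 0.0008 -0.0063 -0.0001] mm [ -0.2 133.8  32.9] clk 8.4 F [-0.5  0.2 -0.8] w 0.0855
```

Call:
send_rows --series "0 -0.006 0 0 10 15 1;0 -0.006 0 0 25 33 1;0 -0.006 0 0 50 33 1;0 -0.006 0 0 75 33 1;0 -0.006 0 0 95 33 1;0 -0.006 0 0 112 33 0.8;0 -0.006 0 0 124 33 0.7;0 -0.006 0 0 130 33 0.7;0 -0.006 0 0 133 33 0.7;0 -0.006 0 0 133 33 0.7;0 -0.006 0 0 133 33 0.2;0 -0.006 0 0 133 33 0.2;0 -0.006 0 0 133 33 0.2;0 -0.006 0 0 133 33 0.2;0 -0.006 0 0 133 33 0.2;0 -0.006 0 0 133 33 0.2" --force 70

```text
clock: 9.73
position: [0.5164, -0.2247, 0.0018]
tool_rot: [-1.57, -0.0, -1.672]
force: [-1.8, 1.4, 9.8]
grip_width: 0.0268
```

Run:
```python
from fit import *
s=monitor.observe();print(s['position'],s['tool_rot'],s['force'],s['grip_width'])
c=save('wrist','w7');
```

```text
[ 0.5163828  -0.22471442  0.00179384] [-1.56959478e+00 -2.81825579e-04 -1.67211775e+00] [-1.80118107  1.40273475  9.84697708] 0.02678926215571784
```

View pics/w7.png

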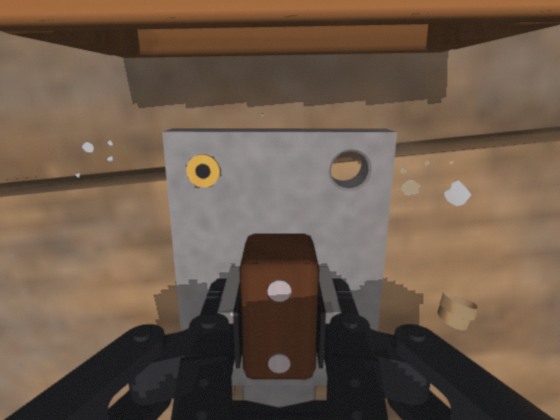

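Call:
send_rows --series "0 0 0 0 -3 0 0.2;0 0 0 0 -10 0 0.2;0 0 0 0 -25 0 0.2;0 0 0 0 -45 0 0.2;0 0 0 0 -70 0 0.2;0 0 0 0 -95 0 0.2;0 0 0 0 -120 0 0.2;0 0 0 0 -142 0 0.2;0 0 0 0 -155 0 0.2;0 0 0 0 -160 0 0.2;0 0 0 0 -160 0 0.2;0 0 0 0 -160 0 0.2"

```text
clock: 10.78
position: [0.5157, -0.2244, 0.1604]
tool_rot: [-1.571, 0.0, -1.672]
force: [-0.4, -0.0, -3.4]
grip_width: 0.0268
```

Run:
```python
from fit import *
s=monitor.observe();print(s['position'],s['tool_rot'],s['force'],s['grip_width'])
c=save('wrist','w8');
rel([.6552,.2097,.168],-1.4522)
```

```text
[ 0.51565066 -0.22438024  0.16044221] [-1.57119077e+00  1.11795870e-04 -1.67196234e+00] [-3.51047608e-01 -2.67215526e-04 -3.40188778e+00] 0.02682512882268721
rot [ 0.0012 -0.2197 -0.0004] mm [-445.9   -8.    95.2] clk 10.83 F [-0.1 -0.  -2.1] w 0.0268
```

View pics/w8.png

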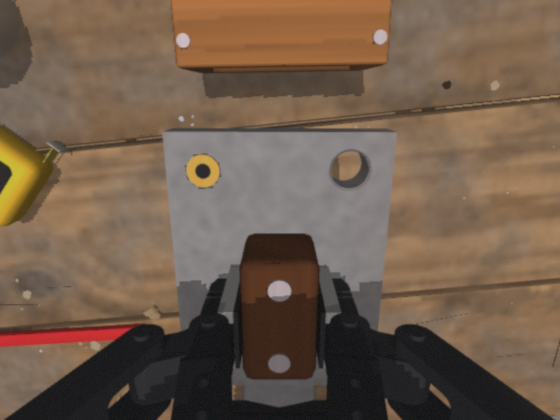

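Run:
```python
import cv2
im=cv2.imread('pics/w8.png')[115:240,150:410];cv2.imwrite('pics/w8c.png',cv2.resize(im,None,fx=3,fy=3,interpolation=cv2.INTER_CUBIC))
```

```text
(no output)
```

View pics/w8c.png

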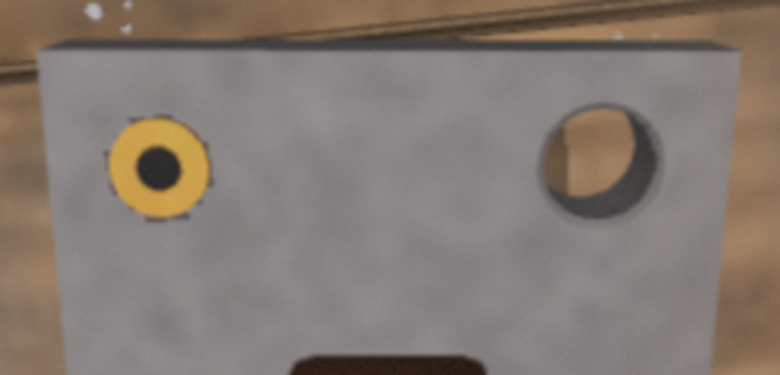

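Run:
```python
from fit import *
c=cams.get_calibration('wrist');s=monitor.observe()
T=[px2w(c,150+u/3,115+v/3,.1737) for u,v in[(41,48),(740,48),(159,167),(600,161)]]
A=Rm(s['tool_rot'])
L=[(A.T@(p-s['position'])) for p in T]; L=[(l[2],-l[0]) for l in L] # template-like axes: x=tool z, y=-tool x
t,th,r=fit2d([(.06,.045),(.06,-.045),(.045,.028),(.045,-.028)],L);print('origin in tool(z,-x)',t,th,r)
```

```text
origin in tool(z,-x) [0.00435404 0.00030126] 0.0002771523030232742 [[ 0.   1.4]
 [ 0.   0.1]
 [ 0.4 -1.6]
 [-0.4  0.2]]
```

Call:
send_rows --series "0 -0.01 0 -12 -4 2 0.2;0 -0.025 0 -35 -8 6 0.2;0 -0.04 0 -65 -8 12 0.2;0 -0.055 0 -97 -8 19 0.2;0 -0.07 0 -130 -8 26 0.2;0 -0.085 0 -163 -8 33 0.2;0 -0.1 0 -196 -8 40 0.2;0 -0.115 0 -229 -8 47 0.2;0 -0.13 0 -262 -8 54 0.2;0 -0.145 0 -295 -8 62 0.2;0 -0.16 0 -328 -8 69 0.2;0 -0.175 0 -360 -8 76 0.2;0 -0.19 0 -390 -8 83 0.2;0 -0.205 0 -415 -8 89 0.2;0 -0.215 0 -435 -8 93 0.2;0 -0.22 0 -446 -8 95 0.2;0 -0.22 0 -446 -8 95 0.2;0 -0.22 0 -446 -8 95 0.2"

```text
clock: 12.33
position: [0.655, 0.2094, 0.1679]
tool_rot: [-1.572, -0.001, -1.452]
force: [0.3, -1.1, -2.7]
grip_width: 0.0269
```

Run:
```python
from fit import *
s=monitor.observe();print(s['position'],s['tool_rot'],s['force'],s['grip_width'])
c=save('wrist','w9');save('top','t9');save('scene','s9')
```

```text
[0.65495666 0.2094429  0.16794368] [-1.57220252e+00 -6.45435714e-04 -1.45160177e+00] [ 0.25324885 -1.07803879 -2.68176104] 0.026886025565092064
```

View pics/w9.png

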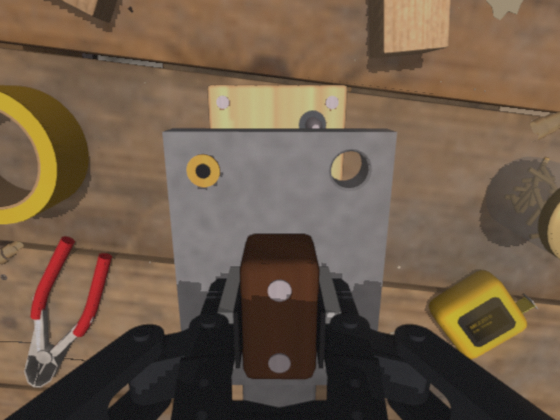

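View pics/s9.png

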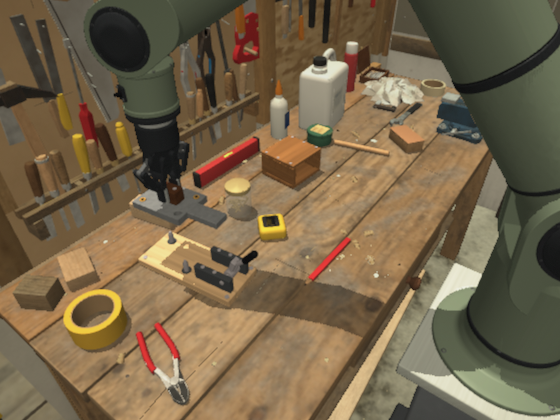

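Run:
```python
import cv2
im=cv2.imread('pics/w9.png')[75:185,195:375];cv2.imwrite('pics/w9c.png',cv2.resize(im,None,fx=4.4,fy=4.4,interpolation=cv2.INTER_CUBIC))
```

```text
(no output)
```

View pics/w9c.png

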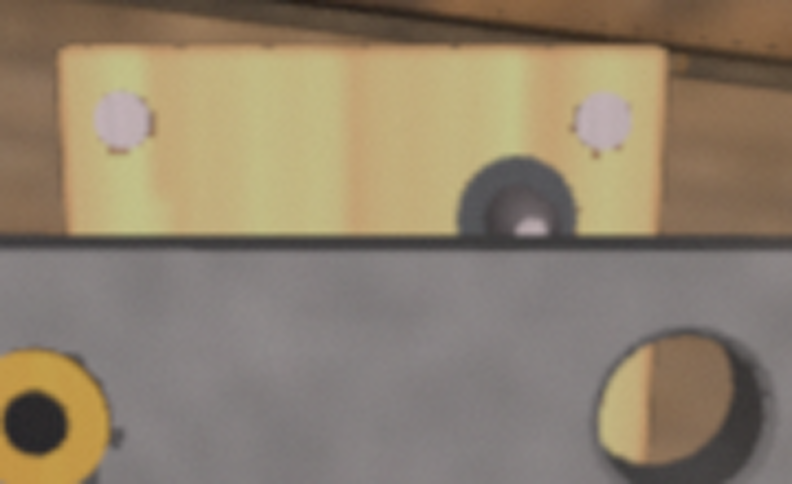

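Run:
```python
from fit import *
c=cams.get_calibration('wrist');s=monitor.observe()
def P(u,v,z): return px2w(c,195+u/4.4,75+v/4.4,z)
T=[P(60,45,.02),P(667,45,.02),P(517,214,.021)]
t,th,r=fit2d([(.075,.055),(.075,-.055),(.045,-.028)],T);print('jig',t,th,r)
print(P(527,226,.05))
# template in hand again
T=[px2w(c,u,v,.1812) for u,v in[(164.5,131),(395,131),(203.3,170.8),(349.8,168.6)]]
t,th,r=fit2d([(.06,.045),(.06,-.045),(.045,.028),(.045,-.028)],T);print('tpl',t,th,r)
# top-view check
c=cams.get_calibration('top')
print('pins top', px2w(c,150+242/4,115+98/4,.02), px2w(c,150+129/4,115+256/4,.02))
t=.1186;Q=np.array([[np.cos(t),-np.sin(t)],[np.sin(t),np.cos(t)]])
print([Q@p+[.660,.2103] for p in ([.045,-.028],[-.045,.028])])
```

```text
jig [0.66343524 0.2099667 ] 0.11920972446316513 [[ 0.   1.3]
 [ 0.5 -1.1]
 [-0.5 -0.2]]
[0.71231781 0.18857382 0.05      ]
tpl [0.65956081 0.20891359] 0.11808671768201746 [[-0.2  1.3]
 [ 0.  -0.1]
 [ 0.7 -1.7]
 [-0.4  0.4]]
pins top [0.71085497 0.18922484 0.02      ] [0.61318177 0.2343563  0.02      ]
[array([0.70799691, 0.18782119]), array([0.61200309, 0.23277881])]
```

Call:
send_rows --series "0.001 0 0 -0.6 10 3 0.2;0.001 0 0 -0.6 30 3 0.2;0.001 0 0 -0.6 52 3 0.2;0.001 0 0 -0.6 72 3 0.2;0.001 0 0 -0.6 88 3 0.2;0.001 0 0 -0.6 97 3 0.2;0.001 0 0 -0.6 102 3 0.2;0.001 0 0 -0.6 102 3 0.2;0.001 0 0 -0.6 102 3 0.2"

```text
clock: 13.23
position: [0.6588, 0.2105, 0.0674]
tool_rot: [-1.569, 0.0, -1.452]
force: [-1.0, 0.9, -1.5]
grip_width: 0.0268
```

Run:
```python
from fit import *
s=monitor.observe();print(s['position'],s['tool_rot'],s['force'],s['grip_width'])
c=save('wrist','w10');c=save('scene','s10')
im=cv2.imread('pics/w10.png')[75:185,195:375];cv2.imwrite('pics/w10c.png',cv2.resize(im,None,fx=4.4,fy=4.4,interpolation=cv2.INTER_CUBIC))
im=cv2.imread('pics/s10.png')[180:320,120:280];cv2.imwrite('pics/s10c.png',cv2.resize(im,None,fx=4.2,fy=4.2,interpolation=cv2.INTER_CUBIC))
```

```text
[0.65883711 0.21046987 0.06736424] [-1.56908694e+00  1.59466308e-04 -1.45235321e+00] [-1.00091643  0.88540501 -1.51858667] 0.02680730974984756
```

View pics/w10c.png

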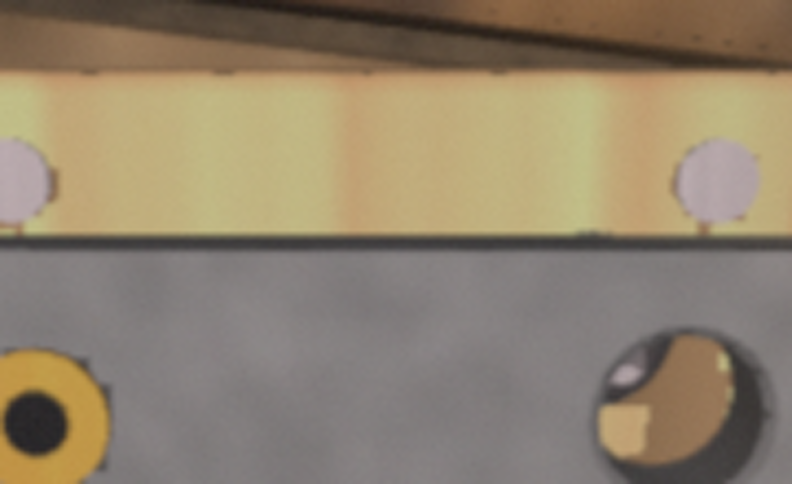

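View pics/s10c.png

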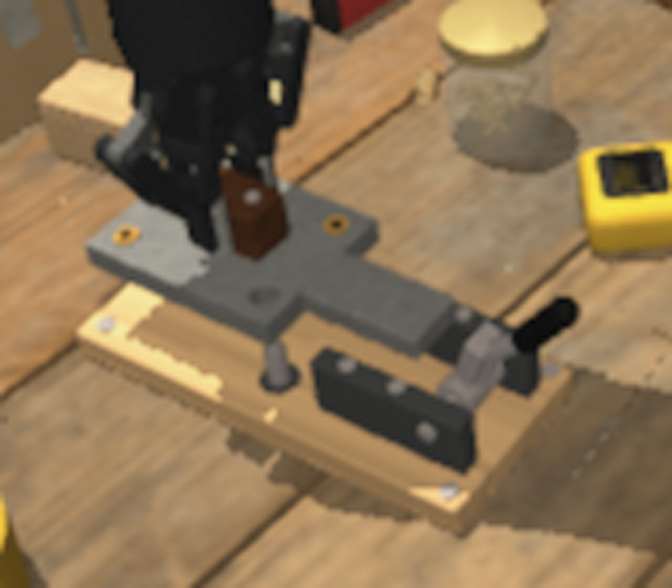

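Run:
```python
from fit import *
c=cams.get_calibration('wrist');s=monitor.observe()
im=cv2.imread('pics/w10.png')[140:190,320:385];cv2.imwrite('pics/w10d.png',cv2.resize(im,None,fx=11,fy=11,interpolation=cv2.INTER_CUBIC))
im=cv2.imread('pics/w10.png');cv2.imwrite('pics/w10e.png',im[60:200,140:420].repeat(2,0).repeat(2,1))
A=Rm(s['tool_rot']);zt=.0674-.0015+.015
h=px2w(c,349.8,168.6,zt); p=px2w(c,195+628/4.4,75+374/4.4,.05)
print(h,p,(A.T@(p-h))*1000)
# predicted px of pin outlines for tip at candidate position
for name,o in (('now',np.array([0,0,0])),):
  print('hole bottom px',w2px(c,[h[0],h[1],zt-.015]))
```

```text
[0.71162806 0.18882997 0.0809    ] [0.70962931 0.18865898 0.05      ] [-0.05622408 30.89503801 -2.08030705]
hole bottom px [343.57459601 161.80204408]
```

View pics/w10d.png

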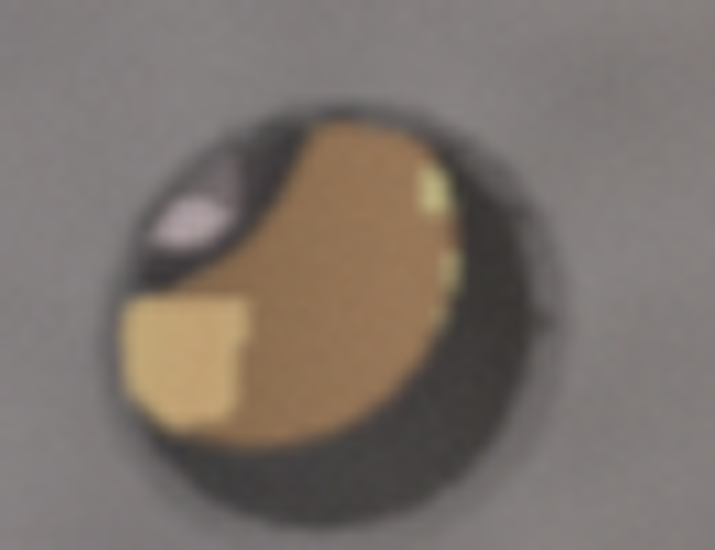

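View pics/w10e.png

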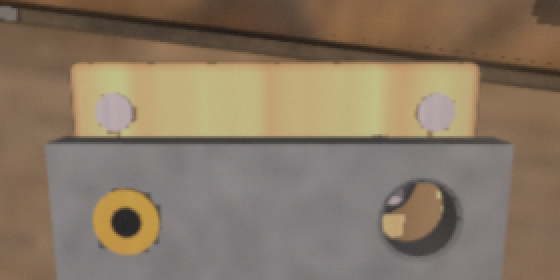

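Run:
```python
from fit import *
c=cams.get_calibration('wrist');s=monitor.observe();A=Rm(s['tool_rot'])
def L(u,v,z): return ((A.T@(px2w(c,u,v,z)-s['position']))*1000).round(1)
print('board',L(175.5,91.5,.02),L(379.5,91.5,.02)); zt=.0809
print('plate',L(164.3,131.2,zt),L(396,131.2,zt)); print('pin',L(337,157.5,.05),'hole',L(349.8,168.6,zt), 'bush',L(203.3,170.8,zt))
print(s['position'])
```

```text
board [-54.6  48.1  78.5] [52.8 48.  78.5]
plate [-44.1 -12.9  64.2] [ 44.8 -12.9  64.2]
pin [27.4 18.  48.8] hole [ 27.9 -12.9  49.7] bush [-30.1 -12.9  48.8]
[0.65902238 0.21066798 0.0678566 ]
```

Call:
send_rows --series "-0.001 0 0 -0.6 2 -0.8 0.2;-0.001 0 0 -0.6 6 -0.8 0.2;-0.001 0 0 -0.6 10 -0.8 0.2;-0.001 0 0 -0.6 14 -0.8 0.2;-0.001 0 0 -0.6 17 -0.8 0.2;-0.001 0 0 -0.6 20 -0.8 0.2;-0.001 0 0 -0.6 23 -0.8 0.2;-0.001 0 0 -0.6 26 -0.8 0.2;-0.001 0 0 -0.6 26 -0.8 0.2"

```text
clock: 14.08
position: [0.6574, 0.211, 0.0401]
tool_rot: [-1.571, -0.0, -1.452]
force: [1.0, 0.2, -2.7]
grip_width: 0.0269
```

Run:
```python
from fit import *
s=monitor.observe();print(s['position'],s['tool_rot'],s['force'],s['moment'],s['grip_width'])
c=save('wrist','w11')
im=cv2.imread('pics/w11.png')[60:200,140:420];cv2.imwrite('pics/w11e.png',im.repeat(2,0).repeat(2,1))
```

```text
[0.65738575 0.21096942 0.04007853] [-1.57141310e+00 -1.36766310e-04 -1.45200779e+00] [ 1.02771629  0.16041861 -2.6793558 ] [ 0.05291448 -0.13681748  0.0449941 ] 0.026865595369879293
```

View pics/w11e.png

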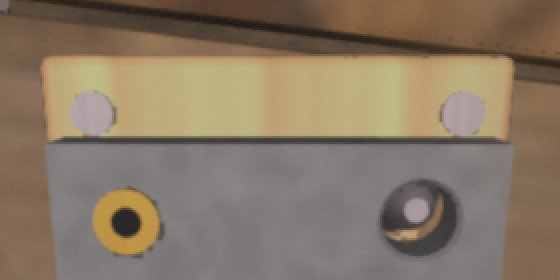

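Call:
send_rows --series "0 0 0 0 2 0 0.2;0 0 0 0 4 0 0.2;0 0 0 0 6 0 0.2;0 0 0 0 8 0 0.2;0 0 0 0 10 0 0.2;0 0 0 0 12 0 0.2;0 0 0 0 13.5 0 0.2;0 0 0 0 15 0 0.2;0 0 0 0 16 0 0.2;0 0 0 0 16 0 0.2"

```text
clock: 14.97
position: [0.6575, 0.211, 0.0246]
tool_rot: [-1.571, -0.0, -1.452]
force: [-1.2, -0.4, -2.1]
grip_width: 0.0272
```

Call:
send_rows --series "0 0 0 0 0.7 0 0.2;0 0 0 0 1.4 0 0.2;0 0 0 0 2 0 0.2;0 0 0 0 2.5 0 0.2;0 0 0 0 2.5 0 0.2"

```text
clock: 15.38
position: [0.6575, 0.211, 0.0222]
tool_rot: [-1.571, 0.0, -1.452]
force: [-0.9, -0.0, -1.6]
grip_width: 0.027
```

Call:
send_rows --series "0 0 0 0 0.5 0 0.2;0 0 0 0 1 0 0.2;0 0 0 0 1 0 0.2"

```text
clock: 15.63
position: [0.6577, 0.2111, 0.0219]
tool_rot: [-1.571, 0.0, -1.452]
force: [-3.7, -1.1, 6.7]
grip_width: 0.0269
```

Call:
send_rows --series "0 0 0 0 0.5 0 0.4;0 0 0 0 0 0 0.7;0 0 0 0 0 0 0.7;0 0 0 0 0 0 0.7;0 0 0 0 -4 0 0.7;0 0 0 0 -15 0 0.7;0 0 0 0 -35 0 0.7;0 0 0 0 -60 0 0.7;0 0 0 0 -90 0 0.7;0 0 0 0 -120 0 0.7;0 0 0 0 -140 0 0.7;0 0 0 0 -150 0 0.7;0 0 0 0 -150 0 0.7"

```text
clock: 16.72
position: [0.6587, 0.2114, 0.1745]
tool_rot: [-1.567, 0.001, -1.452]
force: [0.5, -0.6, 0.2]
grip_width: 0.0598
```

Run:
```python
from fit import *
s=monitor.observe();print(s['position'],s['tool_rot'],s['force'],s['qpos'])
c=save('wrist','w12');c=save('scene','s12')
im=cv2.imread('pics/s12.png')[180:320,120:280];cv2.imwrite('pics/s12c.png',cv2.resize(im,None,fx=4.2,fy=4.2,interpolation=cv2.INTER_CUBIC))
```

```text
[0.65869085 0.21143006 0.17446227] [-1.56675438e+00  1.06166871e-03 -1.45216215e+00] [ 0.50882942 -0.6457943   0.16003164] [-0.3533081   0.66764356 -0.07070136  1.44497513  0.05130744  1.02659249
 -1.88742612]
```

View pics/w12.png

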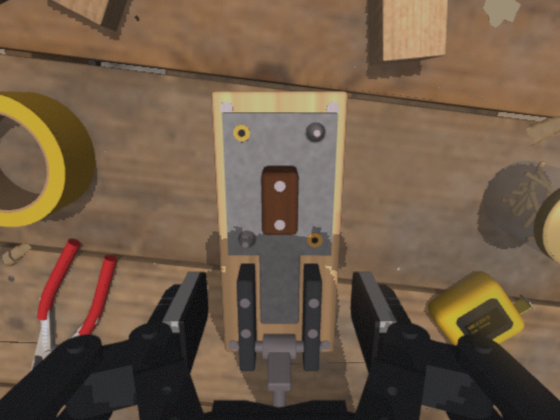

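View pics/s12c.png

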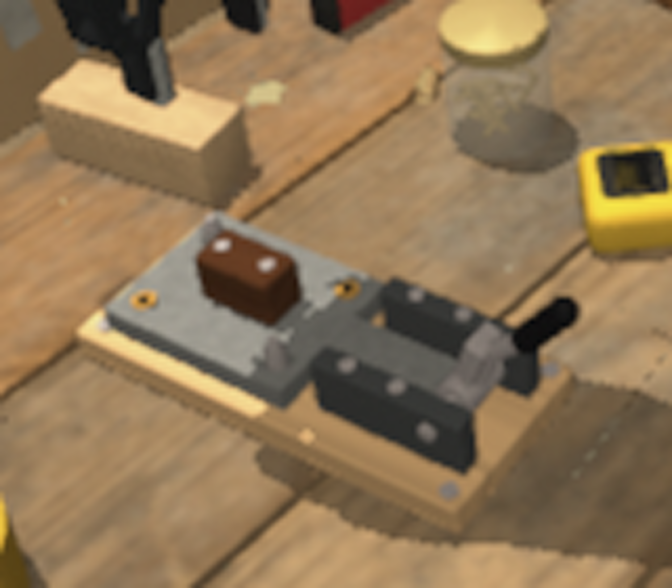

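Run:
```python
from fit import *
t=.1186;Q=np.array([[np.cos(t),-np.sin(t)],[np.sin(t),np.cos(t)]]);O=np.array([.662,.2112])
def jw(x,y,z): return np.array([*(Q@[x,y]+O),z])
S=cams.get_calibration('scene');T=cams.get_calibration('top')
print('obs scene',120+567/4.2,180+311/4.2,'top',150+116/4,115+528/4)
for th in np.arange(1.5,2.26,.1):
    e=th+np.arctan2(28,95);p=jw(-.148+.099*np.cos(e),0,.0445+.099*np.sin(e))
    print(round(th,2),p.round(3),w2px(S,p).round(1),w2px(T,p).round(1))
print('hinge',jw(-.148,0,.0445))
```

```text
obs scene 255.0 254.04761904761904 top 179.0 247.0
1.5 [0.494 0.191 0.141] [238.5 241.3] [178.7 224.8]
1.6 [0.485 0.19  0.139] [242.6 243.9] [178.7 230.3]
1.7 [0.475 0.189 0.135] [246.7 246.9] [178.8 235.6]
1.8 [0.467 0.188 0.131] [250.7 250.1] [179.1 240.8]
1.9 [0.458 0.187 0.125] [254.5 253.5] [179.4 245.8]
2.0 [0.451 0.186 0.119] [258.  257.1] [179.9 250.4]
2.1 [0.443 0.185 0.112] [261.2 260.9] [180.5 254.7]
2.2 [0.437 0.184 0.105] [264.2 264.8] [181.2 258.7]
hinge [0.51503966 0.19368832 0.0445    ]
```

```bash
cat >> fit.py <<'E'
t_=.1186;Q_=np.array([[np.cos(t_),-np.sin(t_)],[np.sin(t_),np.cos(t_)]]);O_=np.array([.662,.2112])
def jw(x,y,z): return np.array([*(Q_@[x,y]+O_),z])
E
python3 - <<'E'
from fit import *
s=monitor.observe();print(s['position'],s['tool_rot'])
rel(jw(-.243,0,.175),-1.4522);rel(jw(-.243,0,.087),-1.4522)
E
```

```text
[0.65735644 0.21093558 0.17091603] [-1.57111314e+00 -9.81243342e-05 -1.45200941e+00]
rot [0.0003 0.0002 0.0001] mm [ 2.000e-01 -4.000e+00 -2.384e+02] clk 16.82 F [ 0.3  0.2 -0.7] w 0.0597
rot [0.0003 0.0002 0.0001] mm [ 2.000e-01  8.400e+01 -2.383e+02] clk 16.82 F [ 0.3  0.2 -0.7] w 0.0597
```

Call:
send_rows --series "0 0 0 0 -6 -8 0;0 0 0 0 -12 -28 0;0 0 0 0 -12 -53 0;0 0 0 0 -12 -79 0;0 0 0 0 -12 -105 0;0 0 0 0 -12 -131 0;0 0 0 0 -12 -157 0;0 0 0 0 -12 -183 0;0 0 0 0 -12 -208 0;0 0 0 0 -12 -228 0;0 0 0 0 -10 -238 0;0 0 0 0 0 -238 0;0 0 0 0 20 -238 0;0 0 0 0 40 -238 0;0 0 0 0 60 -238 0;0 0 0 0 76 -238 0;0 0 0 0 84 -238 0;0 0 0 0 84 -238 0"

```text
clock: 18.32
position: [0.4203, 0.1824, 0.0857]
tool_rot: [-1.574, -0.001, -1.452]
force: [-0.5, -0.3, 0.7]
grip_width: -0.0004
```

Run:
```python
from fit import *
s=monitor.observe();print(s['position'],s['tool_rot'],s['force'],s['grip_width'])
c=save('wrist','w13');c=save('scene','s13')
im=cv2.imread('pics/s13.png')[170:310,140:320];cv2.imwrite('pics/s13c.png',cv2.resize(im,None,fx=4.2,fy=4.2,interpolation=cv2.INTER_CUBIC))
```

```text
[0.42031495 0.18235113 0.08565814] [-1.57377152e+00 -1.14517264e-03 -1.45190153e+00] [-0.53774543 -0.27586848  0.71165143] -0.00036287908495470753
```

View pics/w13.png

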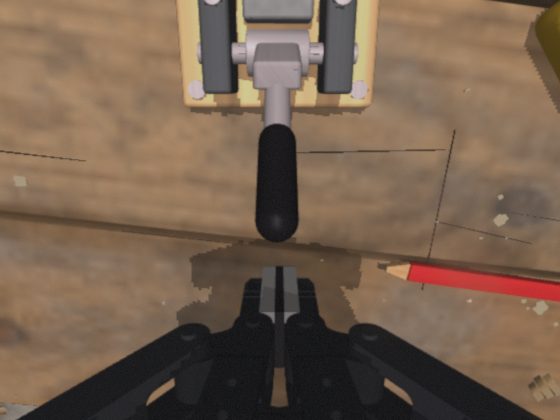

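View pics/s13c.png

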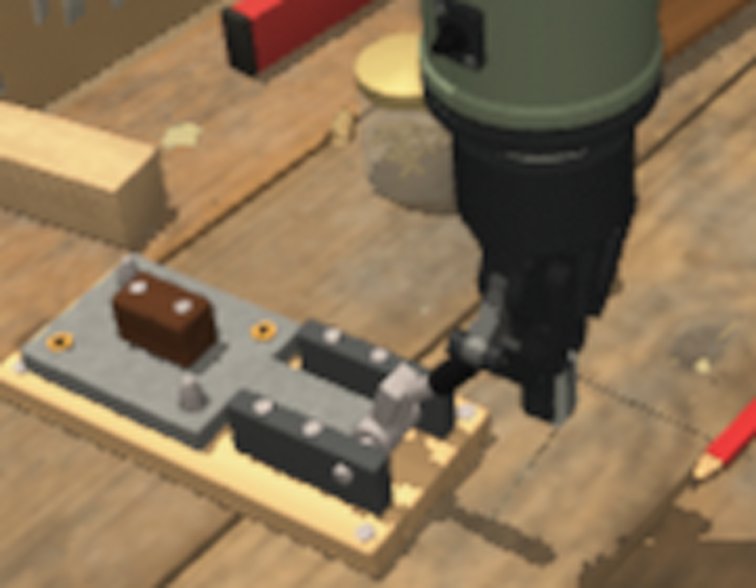

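Run:
```python
from fit import *
s=monitor.observe();A=Rm(s['tool_rot']);print(s['position'])
c=cams.get_calibration('scene')
for y in(-.03,-.02,-.01,0,.011):
  print(y,[((w2px(c,s['position']+A@np.array([x,y,z]))-[140,170])*4.2).round(0) for x in (-.010,0) for z in(-.011,.011)])
```

```text
[0.42129233 0.18284504 0.0874808 ]
-0.03 [array([560., 414.]), array([518., 397.]), array([571., 400.]), array([529., 383.])]
-0.02 [array([560., 429.]), array([519., 412.]), array([571., 415.]), array([530., 398.])]
-0.01 [array([561., 444.]), array([519., 427.]), array([571., 430.]), array([530., 413.])]
0 [array([561., 459.]), array([520., 442.]), array([572., 445.]), array([531., 428.])]
0.011 [array([561., 475.]), array([521., 458.]), array([572., 461.]), array([531., 444.])]
```

Call:
send_rows --series "0 0 0 0 4 3 0;0 0 0 0 7 8 0;0 0 0 0 7 14 0;0 0 0 0 7 20 0;0 0 0 0 7 26 0;0 0 0 0 7 32 0;0 0 0 0 6 38 0;0 0 0 0 4 44 0;0 0 0 0 2 50 0;0 0 0 0 0 56 0;0 0 0 0 -3 62 0;0 0 0 0 -6 68 0;0 0 0 0 -9 74 0;0 0 0 0 -12 80 0;0 0 0 0 -15 86 0;0 0 0 0 -15 86 0"

```text
clock: 19.75
position: [0.5081, 0.1932, 0.1029]
tool_rot: [-1.569, 0.0, -1.452]
force: [-0.2, -0.2, -0.7]
grip_width: 0.0002
```

Run:
```python
from fit import *
s=monitor.observe();print(s['position'],s['tool_rot'],s['force'],s['grip_width'])
c=save('wrist','w14');c=save('scene','s14')
im=cv2.imread('pics/s14.png')[170:310,140:320];cv2.imwrite('pics/s14c.png',cv2.resize(im,None,fx=4.2,fy=4.2,interpolation=cv2.INTER_CUBIC))
```

```text
[0.50810601 0.19320959 0.10293583] [-1.56943136e+00  3.45042269e-04 -1.45248105e+00] [-0.17362543 -0.21129913 -0.71370284] 0.00023583302171548267
```

View pics/s14c.png

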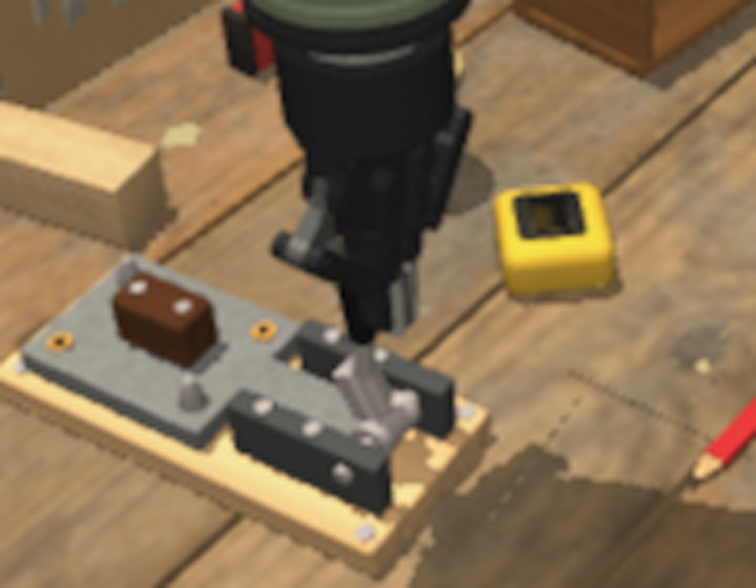

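View pics/w14.png

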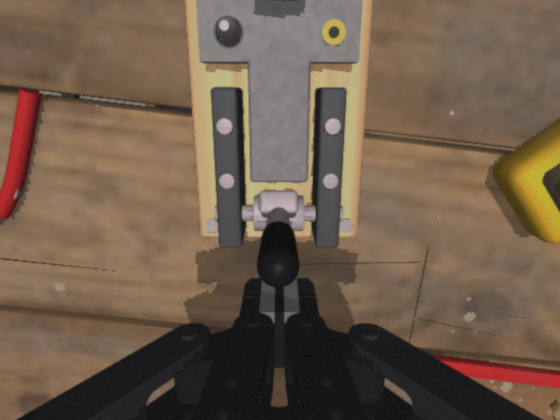

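Call:
send_rows --series "0 0 0 0 -2.5 5 0;0 0 0 0 -2.5 10.7 0;0 0 0 0 -1 18.6 0;0 0 0 0 2 26.5 0;0 0 0 0 5 34 0;0 0 0 0 9.5 41 0;0 0 0 0 14.5 47.5 0;0 0 0 0 20 54 0;0 0 0 0 26 59.5 0;0 0 0 0 32.5 64.4 0;0 0 0 0 38.5 68 0;0 0 0 0 42 70 0;0 0 0 0 42 70 0"

```text
clock: 20.93
position: [0.5761, 0.2012, 0.0593]
tool_rot: [-1.572, -0.0, -1.452]
force: [0.3, -0.9, -0.0]
grip_width: 0.0
```

Run:
```python
from fit import *
s=monitor.observe();print(s['position'],s['tool_rot'],s['force'],s['grip_width'])
c=save('wrist','w15');c=save('scene','s15')
im=cv2.imread('pics/s15.png')[170:310,140:320];cv2.imwrite('pics/s15c.png',cv2.resize(im,None,fx=4.2,fy=4.2,interpolation=cv2.INTER_CUBIC))
```

```text
[0.57605105 0.20119294 0.05925003] [-1.57187555e+00 -3.20516361e-04 -1.45202587e+00] [ 0.32882936 -0.89651311 -0.03577227] 4.112857323200132e-06
```

View pics/s15c.png

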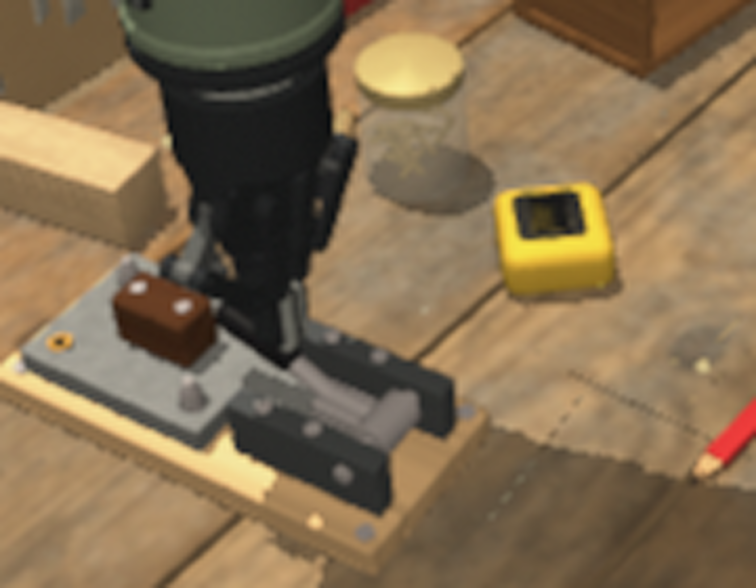

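View pics/w15.png

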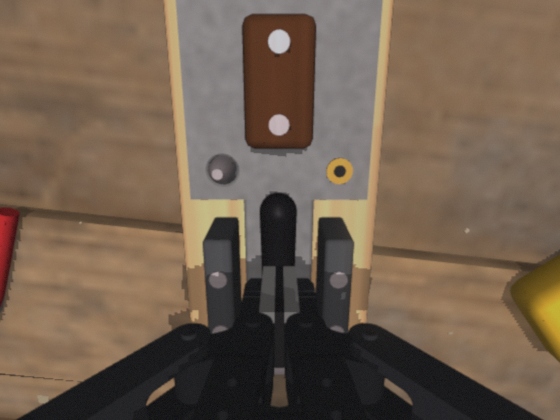

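Call:
send_rows --series "0 0 0 0 1.5 0.5 0;0 0 0 0 3 1 0;0 0 0 0 4 1.5 0;0 0 0 0 5 2 0;0 0 0 0 5 2 0"

```text
clock: 21.45
position: [0.5781, 0.2017, 0.0555]
tool_rot: [-1.571, 0.0, -1.452]
force: [-3.5, 0.4, 7.9]
grip_width: -0.0003
```

Call:
send_rows --series "0 0 0 0 0.7 0 0;0 0 0 0 1.4 0 0;0 0 0 0 1.4 0 0"

```text
clock: 21.7
position: [0.5783, 0.2017, 0.0548]
tool_rot: [-1.57, 0.0, -1.452]
force: [-6.2, -2.3, 17.7]
grip_width: 0.0002
```

Call:
send_rows --series "0 0 0 0 -2 0 0;0 0 0 0 -8 0 0;0 0 0 0 -20 0 0;0 0 0 0 -45 0 0;0 0 0 0 -75 0 0;0 0 0 0 -105 -10 0;0 0 0 0 -130 -30 0;0 0 0 0 -140 -50 0;0 0 0 0 -140 -70 0;0 0 0 0 -140 -80 0;0 0 0 0 -140 -80 0;0 0 0 0 -140 -80 0"

```text
clock: 22.7
position: [0.4992, 0.1922, 0.1944]
tool_rot: [-1.57, 0.0, -1.452]
force: [0.1, -0.7, 0.2]
grip_width: 0.0001
```

Run:
```python
from fit import *
s=monitor.observe();print(s['position'],s['tool_rot'],s['force'],s['grip_width'])
c=save('wrist','w16');S=save('scene','s16');T=save('top','t16')
im=cv2.imread('pics/s16.png')[190:310,140:280];cv2.imwrite('pics/s16c.png',cv2.resize(im,None,fx=5,fy=5,interpolation=cv2.INTER_CUBIC))
for th in (0,.03,.06,.1,.2):
    e=th+np.arctan2(28,95);p=jw(-.148+.099*np.cos(e),0,.0445+.099*np.sin(e)); print(th,(w2px(S,p)-[140,190])*5,w2px(c,p))
```

```text
[0.49918281 0.19218192 0.19435664] [-1.57011152e+00  1.11364582e-04 -1.45184014e+00] [ 0.06457568 -0.73199609  0.2250448 ] 0.00012809721132868183
0 [277.92859159 283.13134647] [279.81897634  41.9206123 ]
0.03 [278.72034903 279.05486528] [279.82458708  42.81516854]
0.06 [279.68083607 275.07304386] [279.83009054  43.86853804]
0.1 [281.22455567 269.91822897] [279.83724149  45.52502377]
0.2 [286.40085586 257.86166304] [279.85400682  50.96116559]
```

View pics/s16c.png

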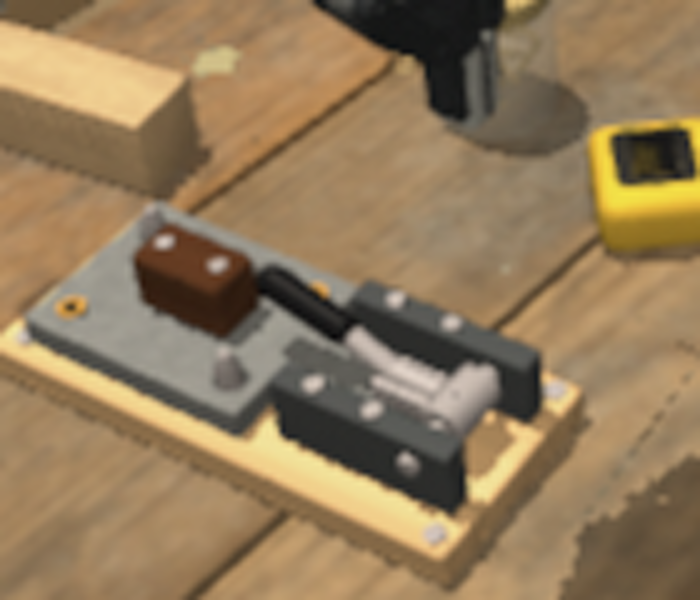

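View pics/w16.png

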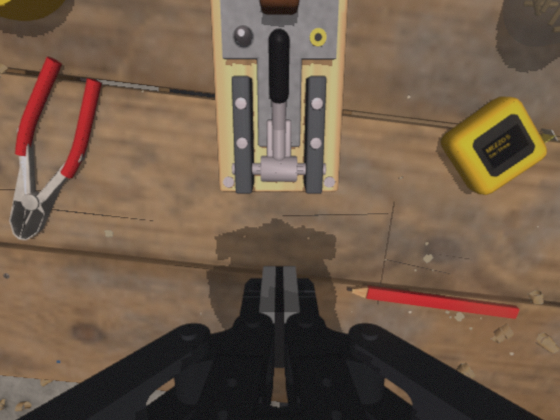

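View pics/t16.png

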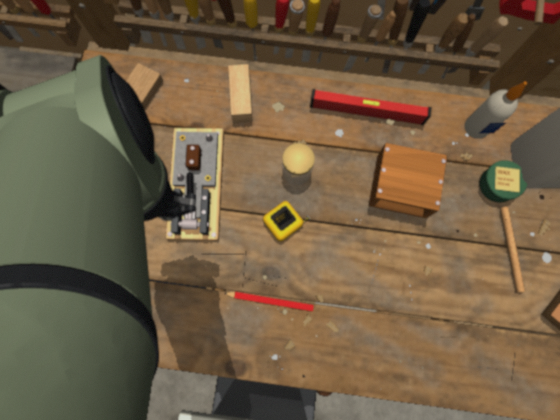

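Run:
```python
from fit import *
S=cams.get_calibration('scene');c=cams.get_calibration('wrist')
for y in(-.034,-.029,0,.029,.036): print(y,((w2px(S,jw(-.148,y,.0445))-[140,190])*5).round(0),w2px(c,jw(-.148,y,.0445)).round(1))
for n,p in [('cheekLtop',(-.075,.022,.056)),('cheekLtop2',(-.167,.036,.056)),('cornr',(-.175,.055,.02)),('corn2',(-.175,-.055,.02)),('pin',(-.045,.028,.05)),('tplcorner',(-.06,.045,.035)),('tplc2',(.06,.045,.035)),('griptop',(-.030,.014,.067)),('griptop-',(-.030,-.014,.067))]: print(n,((w2px(S,jw(*p))-[140,190])*5).round(0),w2px(c,jw(*p)).round(1))
im=cv2.imread('pics/s16.png')[235:290,180:245];cv2.imwrite('pics/s16d.png',cv2.resize(im,None,fx=11,fy=11,interpolation=cv2.INTER_CUBIC))
for th in (0,.05,.1):
    e=th+np.arctan2(28,95)
    print(th,[((w2px(S,jw(-.148+r*np.cos(e),0,.0445+r*np.sin(e)))-[180,235])*11).round(0) for r in (.05,.06,.07,.08,.099)])
```

```text
-0.034 [510. 356.] [320.1 170.2]
-0.029 [503. 364.] [314.1 170.2]
0 [465. 407.] [279.5 170.2]
0.029 [425. 453.] [244.8 170.2]
0.036 [415. 464.] [236.4 170.2]
cheekLtop [291. 360.] [250.   76.9]
cheekLtop2 [452. 463.] [235.7 195.8]
cornr [448. 561.] [219.7 193.7]
corn2 [590. 387.] [339.2 193.7]
pin [229. 354.] [241.5  33.9]
tplcorner [236. 417.] [222.3  57.6]
tplc2 [ 25. 319.] [ 214.2 -130.5]
griptop [217. 294.] [259.    6.1]
griptop- [258. 255.] [300.1   6.1]
0 [array([373., 262.]), array([332., 234.]), array([290., 207.]), array([249., 179.]), array([171., 128.])]
0.05 [array([375., 254.]), array([334., 225.]), array([293., 196.]), array([252., 168.]), array([175., 113.])]
0.1 [array([378., 247.]), array([337., 217.]), array([296., 187.]), array([256., 156.]), array([179.,  99.])]
```

View pics/s16d.png

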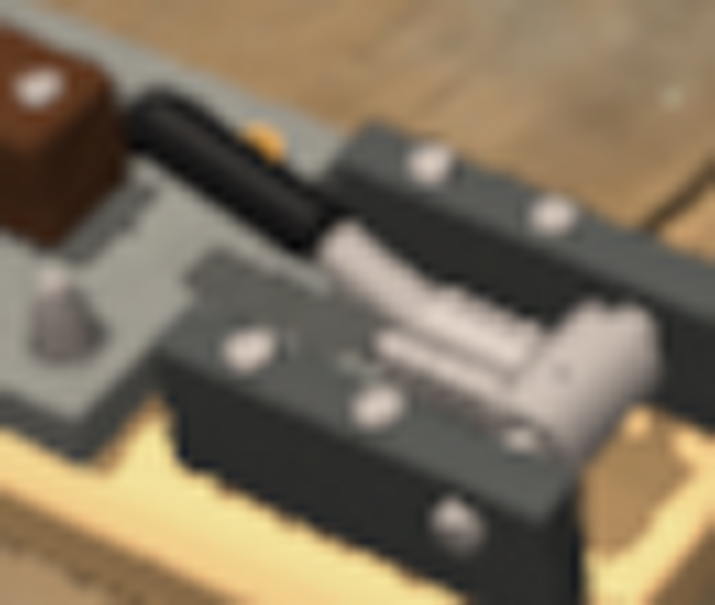

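Run:
```python
from h import *
print(monitor.observe()['clock'],monitor.observe()['force']);print(bot.job_done())
```

```text
22.85 [-0.2133444  -0.08517694 -0.35000124]
the job is handed in; nothing more can be done
None
```

The template is seated over both pins of the jig and the cam lever is flipped fully down, locked. I handed the job in at about 22.9 s of the 69 s allowed.

- **Getting it out:** I pulled the template out by its nose and set it on the bench. I then regripped it by the wooden grip and carried it over to the jig.
- **Seating:** I lowered it until it touched the base board with about 7 N. The pin was centred in its hole in the last close view. The plate's height matched flush to within about 0.5 mm.
- **Locking:** I pushed the lever over with the closed fingers and pressed it down against a hard stop at about 18 N. In the scene view the handle's end lies where the fully-down position should be, to about 1 pixel. That is roughly 0.03 rad, within the camera calibration error.
- **Bystanders:** the jar, tape measure and pencil look unmoved in the last pictures, and the gripper is clear of everything.

**What disagreed:** the fingertips turned out to stand about 20 mm behind the TCP in the pictures, not 11 mm ahead as stated. Because of that, my first attempt to pinch the nose closed above it without touching anything, and I repeated it lower. The jig's position from the three views differed by up to about 3 mm. I corrected this with the wrist camera before lowering the template.

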